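# Seat a lens barrel in the sprung V-cradle and hold it pressed

### The arm

A 6-joint arm with a two-finger parallel gripper is mounted at the origin on the work surface. World frame = base frame: x ahead of the robot, y to its left, z up, the work surface at z = 0. Lengths are in m, angles in rad, forces in N, time in s.
With the tool pointing down it reaches from about 0.3 to 0.775 m from the base axis. Payload 14.6 kg.
Tool frame: the origin (TCP) lies midway between the tips of the shut fingers; the grasp point (between the pads) lies 19 mm behind it (ctrl.grip_depth is the distance from the TCP to the grasp point, in m); z points along the fingers, x is the direction in which the jaws open and shut, and the axes are right-handed (so a half turn about z gives the same grasp; the last joint's range is limited). The gripper opens to 94 mm and grips with 3 to 60 N. Pads are 16 mm wide; open, the fingers measure 119 mm over their backs; the gripper's body (75 mm by 177 mm) begins 78 mm behind the grasp point.
Start: joints at [-1.379, 0.3, 1.521, -0, 1.321, -0.067], TCP at [0.141, -0.532, 0.173] pointing down, gripper open.
Joint ranges: [-3.03, 3.03], [-0.79, 2.21], [0.23, 2.52], [-1.04, 4.18], [0, 3.07], [-2.55, 2.55]. Speed limits (rad/s): [2.22, 2.22, 2.57, 3.14, 3.14, 3.14].

### API

Orientations are given as [roll, pitch, yaw] about the fixed x, y, z axes, in that order (R = Rz(yaw) Ry(pitch) Rx(roll)).
In Python, from station import ctrl gives the robot as it stands.
- The arm moves only by the tool play_rows, never from a script. Its argument "steps" is a list that holds one entry, the list of rows, each a list of 7 numbers: the shift along the tool's x, y, z in cm, then the turn, a rotation vector about the tool's x, y, z in rad, then the opening, from 0 (shut) to 1 (fully open). In form: [[[x, y, z, ax, ay, az, hand], ...]]. A call has 1 to 20 rows; each row is the pose to reach, as a shift and turn from the pose measured when the call began, along the tool's axes at that moment; what a row does not reach only later rows make up. A row lasts 1/12 s, in which the tool goes at most 41.7 mm and 7.16 degrees, less where a joint would pass 70% of its speed; a pose out of reach is approached as far as the arm can. A call with a gripper value outside its range is refused whole. The fingers move at their own pace and stop on an object; "force" is the grip in N (left out, the last holds). Time passes only in rows, so rows that repeat a pose let the fingers close. It gives the time, the measured TCP pose, the force and the opening at its end, in the units of the state.
- ctrl.get_obs(): the state, without advancing time (a new reading comes with each control period).
- ctrl.camera(name): name is "side" or "top" or "wrist"; returns a dict with "frame" (384x512x3 uint8, blue, green, red), "fovy" (degrees; the focal length in pixels is half the picture's height over the tangent of half this angle, whatever the lens; pixels are square), "cx", "cy" (the principal point, pixels), "world_to_cam" (4x4, takes a point from world to camera coordinates). Camera axes: x right, y up, looking along -z (the intrinsics and any distortion apply to the point x, -y, -z); pixel columns grow to the right and rows downward; lengths in m; the calibration is good to about 2 mm. A picture is of the moment at which its call begins. There is no depth.
- ctrl.hand_in(): hands the job in, once; it reports no verdict.
The state is a dict: "time_s": time; "qpos": joint angles; "joint_vel": joint speeds; "tau": joint torques, N m; "ee_pos": TCP position; "eef_rot": TCP orientation; "force": force on the tool from outside, world axes, zero at the start; "moment": the same for the moment, N m; "grip_width": finger opening in m.
Only numpy, scipy, OpenCV 4.12 (cv2) and the standard library are available. Lean on these libraries where they do the work, as an engineer would, in place of code of your own. Each camera call takes 0.05 s, during which the arm holds its last target. There are 200 camera calls.

### The job

Lift the black lens barrel off its blue rest, gripping it gently (25 N at most), and seat it lengthwise in the V groove of the sprung cradle, either way round and centred, so that it lies against both sides of the V. Then press the barrel straight down, gently and without bottoming the cradle, until the red pointer is level with the green band, and finish while still holding it pressed there, without letting up. Leave the jars, the dish and the screwdriver where they are.

Things in the scene. Friction and masses are not known exactly. Their poses are not given: they have to be found in the camera images.
- barrel_center (a point): centre of the lens barrel: a plain black cylinder, 36 mm diameter, 110 mm long, about 0.18 kg, orange ring near one end, steel ring at the other, glass in both ends. It lies level. Its y axis is the barrel's axis. Fragile: grip with 25 N or less.
- rest: blue storage rest, 90 x 120 mm, on which the barrel starts, lying along the rest's y axis on two black rubber saddles (each 18 mm long, centred 36 mm either side of the middle, so the middle 54 mm of the barrel is free for fingers). Origin: middle of its underside, on the bench. The barrel's axis lies 44 mm above the bench; the base plate's top is 10 mm above it.
- seat (a point): where the barrel's centre lies when it is seated in the V-cradle; moves with the cradle. y axis along the V groove, z up; 82 mm above the bench with the cradle up. The groove has a 90 degree opening and is made of two V-shaped supports, each 18 mm long, centred 36 mm either side of this point along y; between them a 54 mm gap for fingers, free down to 42 mm below this point. The supports reach 3 mm above this point and 40 mm either side of it in x.
- cradle (a joint): how far the sprung aluminium V-cradle is pressed down, m: 0 up (start), 0.015 bottomed on its stop. It slides straight down and is rigid sideways, so a barrel held 1 mm off-centre bears on one side of the V only until it is eased across. It starts to sink at a push of about 4 N (barrel's weight included) and needs 0.7 N more per mm. Its red pointer is level with the green band when this is between 0.003 and 0.010.
- fixture: dark steel base plate of the V-cradle, 150 x 170 x 12 mm, fixed to the bench. Origin: middle of its underside, straight below the seat; y axis along the V. A white post, 12 x 16 mm and 98 mm tall, stands at x = +52, y = +68 mm of its frame and carries the green band, 7 mm tall, beside the red pointer.
- jar_a: bystander: white jar with a paper label, 68 mm diameter, 85 mm tall. Leave it where it is.
- jar_b: bystander: small white jar, 60 mm diameter, 75 mm tall. Leave it where it is.
- jar_c: bystander: grey jar, 68 mm diameter, 80 mm tall. Leave it where it is.
- amber: bystander: amber glass jar with a yellow cap, 48 mm diameter, 75 mm tall. Leave it where it is.
- dish: bystander: white porcelain dish, 90 mm diameter, 35 mm tall. Leave it where it is.
- driver: bystander: screwdriver with a green handle, 190 mm long, lying flat. Leave it where it is.
Mind the look-alikes: they are no part of the job. Leave any turquoise look-alike of the fixture alone.

How it is judged:
On the way:
1. the barrel is lifted clear of its rest in the fingers (height (world z) of barrel_center above 0.075 m and contact force between barrel and rest below 0.05 N and contact force between barrel and fixture below 0.05 N and contact force between the fingers and barrel above 1 N), for 0.2 s.
At the end, for the whole second after the job is handed in: Barrel in the V within 0.025 rad, 8 mm along, 1.5 mm across and in height, pressing on both sides of the V (over 0.5 N on each); fingers still hold it down at rest with the cradle 3 to 10 mm down (pointer in the green band) ((contact force between barrel and cradle_c0 above 0.5 N or contact force between barrel and cradle_c1 above 0.5 N) and (contact force between barrel and cradle_c2 above 0.5 N or contact force between barrel and cradle_c3 above 0.5 N) and value of joint cradle between 0.003 and 0.01 m and contact force between the fingers and barrel above 2 N and angle between the y axis of barrel_center and the y axis of seat, either way round below 0.025 rad and x of barrel_center in the frame of seat between -0.0015 and 0.0015 m and y of barrel_center in the frame of seat between -0.008 and 0.008 m and z of barrel_center in the frame of seat between -0.0015 and 0.0015 m and linear speed of barrel below 0.01 m/s); the arm keeps its last pose, push and grip.
It fails at once if the barrel is gripped too hard (contact force between the fingers and barrel above 70 N).
It fails at once if the barrel is pressed into the cradle with more than 25 N (contact force between barrel and cradle above 25 N).
It fails at once if the cradle is bottomed (value of joint cradle above 0.0145 m).
It fails at once if a jar, the dish or the screwdriver is moved by more than 30 mm (distance of any of jar_a, jar_b, jar_c, amber, dish, driver from where it was at the start of the episode above 0.03 m).
It also fails if it takes over 46 s, if anything falls off the work surface, if the arm or the gripper's body presses on something with over 40 N, if the wrist force passes 120 N, or if a joint passes its speed limit or range.

## Working session

There is one attempt and no reset: what is moved stays moved. The work goes in short steps, Python scripts to look and compute and a tool call to move; the robot and the scene stay as the last step left them, time stands still between calls to the robot, and variables do not carry over. Pictures are saved under pics/ and viewed, about 8 in all and at most 12, crops included, and the job is handed in when it is done.

Besides the shell and the picture viewer there is one more tool, called by a JSON object that holds its "api" and its "payload", one argument or row to a line. play_rows: Moves the arm, as the interface text tells. Its arguments: {"type":"object","properties":{"steps":{"type":"array"},"force":{"type":"number"}},"required":["steps"]}

```bash
ls; mkdir -p pics; python3 - <<'E'
from station import ctrl
import cv2
for n in ("top","side"):
    c=ctrl.camera(n); cv2.imwrite(f"pics/{n}0.png",cv2.resize(c["frame"],None,fx=1.5,fy=1.5))
    print(n,{k:v for k,v in c.items() if k!="frame"})
print(ctrl.get_obs())
E
```

```text
pics
top {'fovy': 43.962420506425644, 'cx': 257.10628787854796, 'cy': 192.63894370535218, 'world_to_cam': array([[ 0.01630303, -0.9998502 , -0.00581321, -0.01641043],
       [ 0.98717903,  0.0151726 ,  0.15889418, -0.46447937],
       [-0.15878218, -0.00832913,  0.9872785 , -1.40926399],
       [ 0.        ,  0.        ,  0.        ,  1.        ]])}
side {'fovy': 54.71354319893954, 'cx': 252.2598976131592, 'cy': 189.7378435853128, 'world_to_cam': array([[-0.76379832, -0.64545404,  0.00109868,  0.35436923],
       [ 0.45278483, -0.53458848,  0.71358325, -0.2640845 ],
       [-0.45999785,  0.54553116,  0.70056958, -0.98737513],
       [ 0.        ,  0.        ,  0.        ,  1.        ]])}
{'time_s': 0.1, 'qpos': array([-1.37862874e+00,  3.00422604e-01,  1.52149416e+00, -8.99728512e-06,
        1.32070605e+00, -6.66113948e-02]), 'joint_vel': array([-0.00081098, -0.00225778, -0.00194997, -0.00013688, -0.00106794,
        0.00048232]), 'tau': array([ 1.67906546e-03, -5.32642472e+01, -3.53282690e+01,  7.09686032e-02,
        2.35025020e-02, -6.04702609e-05]), 'ee_pos': array([ 0.14068374, -0.53143275,  0.17224972]), 'eef_rot': array([-3.14153278e+00,  1.02846232e-03, -1.31201509e+00]), 'force': array([-0.1546962 , -0.26777028, -0.75385972]), 'moment': array([ 0.03119795, -0.04051203, -0.01057464]), 'grip_width': 0.09386741372294145}
```

View pics/top0.png

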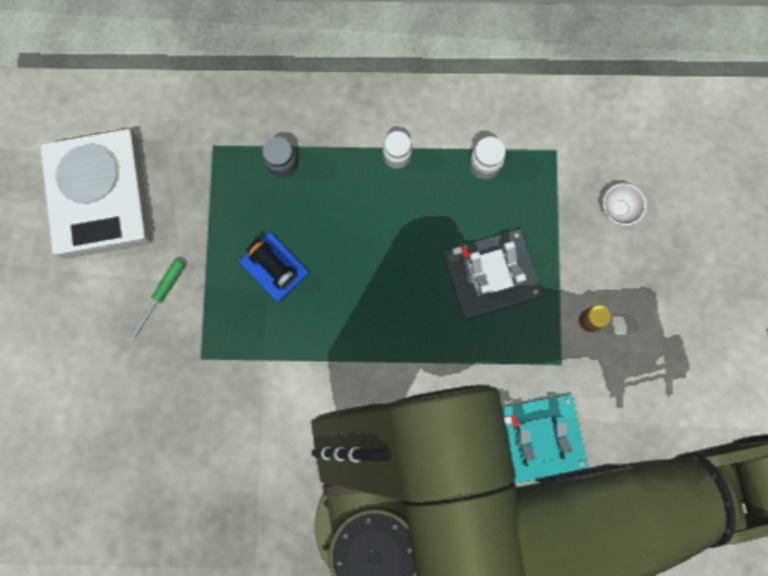

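View pics/side0.png

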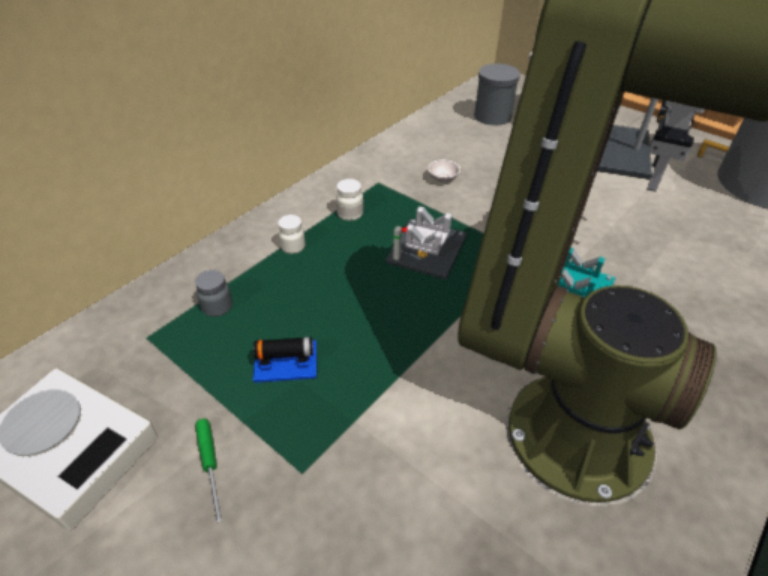

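The top view shows two cradles. The dark steel one with the aluminium V at (492,272) fits the description. The turquoise one at (545,438) is the look-alike. The blue rest with the barrel is at (273,265), with the orange ring at (255,247) and the steel ring at (287,280). I'll measure these and confirm with one crop.

```bash
cat > h.py <<'E'
import numpy as np, cv2
from station import ctrl
from scipy.spatial.transform import Rotation as R
def ray(c,u,v):
    f=192/np.tan(np.radians(c["fovy"]/2)); T=c["world_to_cam"]
    d=T[:3,:3].T@np.array([(u-c["cx"])/f,-(v-c["cy"])/f,-1]); return -T[:3,:3].T@T[:3,3],d
def onz(c,u,v,z):
    o,d=ray(c,u,v); return (o+d*(z-o[2])/d[2])[:3]
def proj(c,p):
    f=192/np.tan(np.radians(c["fovy"]/2)); T=c["world_to_cam"]; q=T[:3,:3]@np.array(p)+T[:3,3]
    return np.array([c["cx"]-f*q[0]/q[2],c["cy"]+f*q[1]/q[2]])
def mask(c,lo,hi,box=None):
    m=cv2.inRange(cv2.cvtColor(c["frame"],cv2.COLOR_BGR2HSV),np.array(lo),np.array(hi))
    if box: k=np.zeros_like(m); x0,y0,x1,y1=box; k[y0:y1,x0:x1]=255; m&=k
    return m
def cen(m):
    v,u=np.nonzero(m); return u.mean(),v.mean(),len(u)
def tomove(p,yaw):
    "shift in tool axes (cm) and turn to TCP p, tool down, yaw"
    o=ctrl.get_obs(); R0=R.from_euler('xyz',o["eef_rot"]); R1=R.from_euler('xyz',[np.pi,0,yaw])
    s=R0.inv().apply(np.array(p)-o["ee_pos"])*100; t=(R0.inv()*R1).as_rotvec()
    print("shift cm",s.round(2),"rotvec",t.round(4)); return s,t
E
python3 - <<'E'
from h import *
c=ctrl.camera("top"); s=ctrl.camera("side")
b=mask(c,(105,120,60),(130,255,255),(140,140,230,210))
# blue base
v,u=np.nonzero(b); P=np.array([onz(c,x,y,.010)[:2] for x,y in zip(u,v)]).astype(np.float32)
print("rest rect",cv2.minAreaRect(P))
o=cen(mask(c,(5,120,80),(20,255,255),(140,140,230,210))); print("orange",o,onz(c,o[0],o[1],.055))
d=cen(mask(c,(0,0,0),(180,120,45),(160,150,200,195))); print("dark",d,onz(c,d[0],d[1],.055))
r=cen(mask(c,(0,150,100),(5,255,255),(295,150,365,215))); print("red",r,onz(c,r[0],r[1],.09))
pm=mask(c,(0,0,20),(180,110,75),(290,150,365,215))
for u,v,z in [(444,252,.012),(519,231,.012),(543,294,.012),(467,318,.012)]: print(onz(c,u/1.5,v/1.5,z)[:2].round(3))
cv2.imwrite("pics/crop1.png",np.hstack([cv2.resize(c["frame"][145:225,150:220],(420,480),interpolation=2),cv2.resize(c["frame"][145:225,290:370],(480*80//80-100,480),interpolation=2)]))
E
```

```text
rest rect ((0.5126730799674988, 0.22532425820827484), (0.12082905322313309, 0.09011667221784592), 45.93549346923828)
orange (np.float64(169.54545454545453), np.float64(164.72727272727272), 33) [0.54349373 0.2578726  0.055     ]
dark (np.float64(179.2173913043478), np.float64(173.97658862876253), 299) [0.51534448 0.22728599 0.055     ]
red (np.float64(309.8695652173913), np.float64(167.6086956521739), 23) [ 0.53337167 -0.16397186  0.09      ]
[ 0.548 -0.129]
[ 0.596 -0.285]
[ 0.463 -0.333]
[ 0.411 -0.176]
```

View pics/crop1.png

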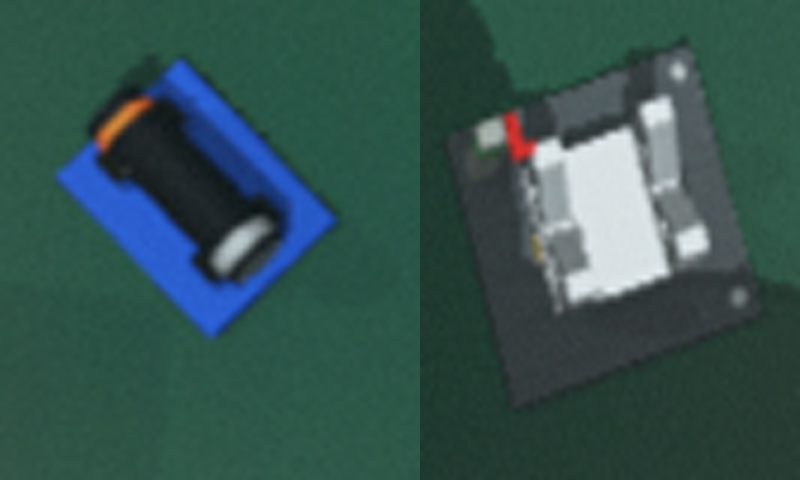

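The crop confirms that the dark plate carries the white post, the red pointer and the aluminium V. The barrel lies at about 45.9° at (0.513, 0.225). Next I move above the rest.

```bash
python3 - <<'E'
from h import *
tomove([.5127,.2253,.18],np.radians(45.9-90))
E
```

```text
shift cm [-63.64 -55.33  -0.72] rotvec [-2.000e-04  6.000e-04 -5.423e-01]
```

{"api": "play_rows", "payload": {
  "steps": [
    [[-8,-7,-4,0,0,-0.1,1],[-16,-14,-4,0,0,-0.2,1],[-24,-21,-4,0,0,-0.3,1],[-32,-28,-4,0,0,-0.4,1],[-40,-35,-4,0,0,-0.5,1],[-48,-42,-4,0,0,-0.542,1],[-56,-49,-3,0,0,-0.542,1],[-63.64,-55.33,-0.72,0,0,-0.542,1],[-63.64,-55.33,-0.72,0,0,-0.542,1],[-63.64,-55.33,-0.72,0,0,-0.542,1],[-63.64,-55.33,-0.72,0,0,-0.542,1],[-63.64,-55.33,-0.72,0,0,-0.542,1],[-63.64,-55.33,-0.72,0,0,-0.542,1],[-63.64,-55.33,-0.72,0,0,-0.542,1],[-63.64,-55.33,-0.72,0,0,-0.542,1],[-63.64,-55.33,-0.72,0,0,-0.542,1],[-63.64,-55.33,-0.72,0,0,-0.542,1],[-63.64,-55.33,-0.72,0,0,-0.542,1],[-63.64,-55.33,-0.72,0,0,-0.542,1],[-63.64,-55.33,-0.72,0,0,-0.542,1]]
  ]
}}

```text
time_s: 1.87
ee_pos: [0.507, 0.2151, 0.1803]
eef_rot: [-3.141, 0.001, -0.77]
force: [0.3, -0.6, 1.0]
grip_width: 0.0937
```

```bash
python3 - <<'E'
from h import *
c=ctrl.camera("wrist"); cv2.imwrite("pics/w1.png",cv2.resize(c["frame"],None,fx=1.5,fy=1.5))
print(ctrl.get_obs()["ee_pos"],c["fovy"], -c["world_to_cam"][:3,:3].T@c["world_to_cam"][:3,3])
b=mask(c,(105,120,40),(130,255,255)); v,u=np.nonzero(b)
P=np.array([onz(c,x,y,.010)[:2] for x,y in zip(u,v)]).astype(np.float32); print("rest rect",cv2.minAreaRect(P),len(u))
o=cen(mask(c,(5,120,60),(20,255,255))); print("orange",o)
print("tip axis px",proj(c,[.507,.2151,.044]),proj(c,[.5127,.2253,.044]))
E
```

```text
[0.50852302 0.2198722  0.17884037] 63.11769841025782 [0.55921328 0.26809932 0.39203821]
rest rect ((0.5169974565505981, 0.2294490933418274), (0.12319964915513992, 0.09087607264518738), 44.86540222167969) 4383
orange (np.float64(333.88965798045604), np.float64(335.40798045602605), 4912)
tip axis px [253.84135995 177.88762732] [251.15918988 168.09224251]
```

View pics/w1.png

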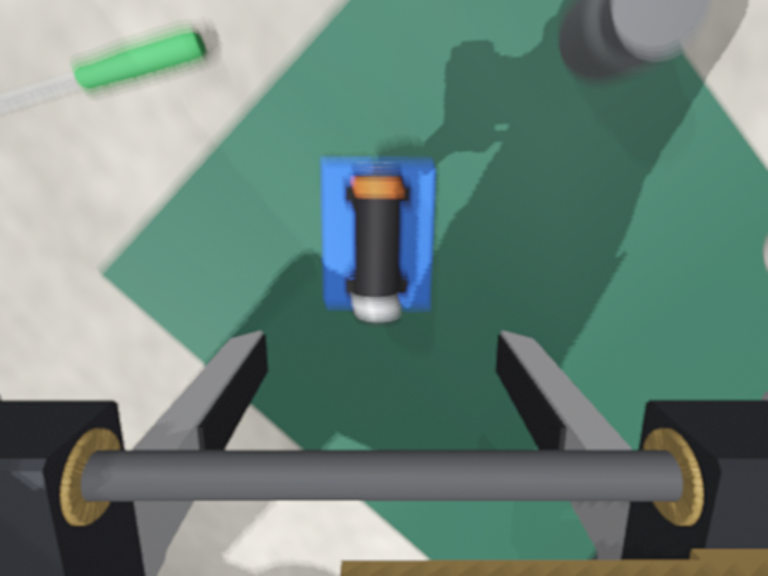

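The wrist view shows the barrel nearly upright in the picture, with the orange ring at (377,187) and the steel ring at (377,307). The arm was still settling, so I'll measure the rings again now.

```bash
python3 - <<'E'
from h import *
for i in range(4): c=ctrl.camera("wrist")
b=mask(c,(105,120,40),(130,255,255)); v,u=np.nonzero(b)
P=np.array([onz(c,x,y,.010)[:2] for x,y in zip(u,v)]).astype(np.float32); r=cv2.minAreaRect(P); print("rest rect",r)
o=cen(mask(c,(5,120,60),(20,255,255),(180,60,330,230)))
d=cen(mask(c,(0,0,0),(180,140,60),(235,80,275,230)))
print("orange",o,onz(c,*o[:2],.055)[:2],"dark",d,onz(c,*d[:2],.055)[:2])
g=c["frame"]; cv2.imwrite("pics/w2.png",g)
print(ctrl.get_obs()["ee_pos"],ctrl.get_obs()["eef_rot"],ctrl.get_obs()["joint_vel"].round(3))
cc=np.array(r[0]); 
tomove([*cc,.12],np.radians(r[2]-90))
E
```

```text
rest rect ((0.5157706141471863, 0.22621919214725494), (0.11921466141939163, 0.09016416221857071), 45.00703048706055)
orange (np.float64(252.23616236162363), np.float64(127.09225092250922), 271) [0.54476692 0.25544508] dark (np.float64(254.44308111792773), np.float64(164.3435582822086), 1467) [0.51881046 0.22532578]
[0.50631733 0.21250732 0.18031199] [ 3.14121252e+00  7.92215279e-04 -7.69735990e-01] [-0.021 -0.027  0.012 -0.    -0.     0.001]
shift cm [-0.27 -1.64  6.03] rotvec [0.0004 0.0008 0.0155]
```

{"api": "play_rows", "payload": {
  "steps": [
    [[-0.2,-1.6,2,0,0,0.015,1],[-0.2,-1.6,5,0,0,0.015,1],[-0.2,-1.6,6,0,0,0.015,1],[-0.2,-1.6,6,0,0,0.015,1],[-0.2,-1.6,6,0,0,0.015,1],[-0.2,-1.6,6,0,0,0.015,1],[-0.2,-1.6,6,0,0,0.015,1],[-0.2,-1.6,6,0,0,0.015,1],[-0.2,-1.6,6,0,0,0.015,1],[-0.2,-1.6,6,0,0,0.015,1]]
  ]
}}

```text
time_s: 2.95
ee_pos: [0.5161, 0.2254, 0.1207]
eef_rot: [-3.141, 0.001, -0.785]
force: [-0.1, -0.3, 0.1]
grip_width: 0.0941
```

```bash
python3 - <<'E'
from h import *
for i in range(3): print(ctrl.get_obs()["ee_pos"]); c=ctrl.camera("wrist")
b=mask(c,(105,120,40),(130,255,255)); v,u=np.nonzero(b)
P=np.array([onz(c,x,y,.010)[:2] for x,y in zip(u,v)]).astype(np.float32); r=cv2.minAreaRect(P); print("rest rect",r)
tomove([.5145,.2262,.026],np.radians(45.3-90))
# same pixel column symmetric check: gray fingers
cv2.imwrite("pics/w3.png",cv2.resize(c["frame"],None,fx=1.5,fy=1.5))
E
```

```text
[0.51608412 0.22544044 0.12073348]
[0.5160302  0.22543945 0.12059362]
[0.51598468 0.22543719 0.12045472]
rest rect ((0.5155282020568848, 0.22650083899497986), (0.11898837983608246, 0.09021840989589691), 44.94776916503906)
shift cm [-0.15  0.05  9.44] rotvec [ 0.0003  0.0007 -0.0045]
```

View pics/w3.png

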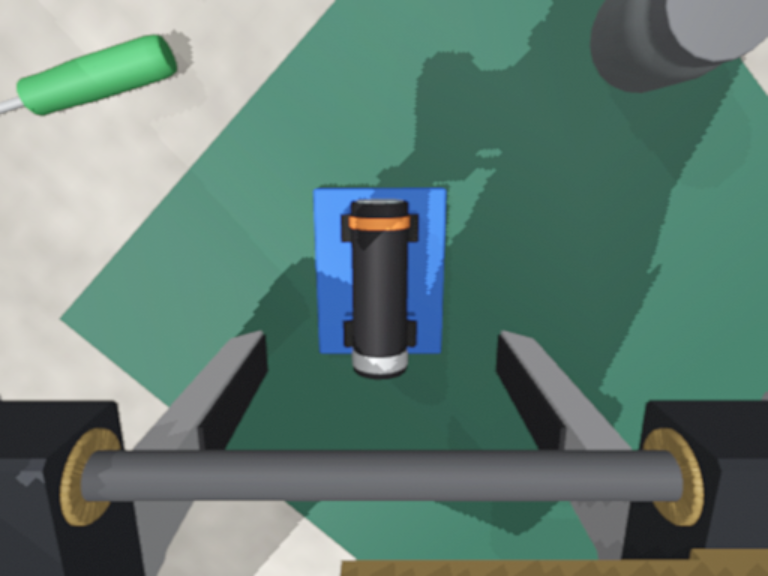

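The barrel (column 380) is centred between the fingers (column 382) and parallel to the pads. I descend and grip at 20 N.

{"api": "play_rows", "payload": {
  "steps": [
    [[-0.1,0.05,3,0,0,0,1],[-0.1,0.05,6,0,0,0,1],[-0.1,0.05,8,0,0,0,1],[-0.1,0.05,9.2,0,0,0,1],[-0.1,0.05,9.45,0,0,0,1],[-0.1,0.05,9.45,0,0,0,1],[-0.1,0.05,9.45,0,0,0,0.7],[-0.1,0.05,9.45,0,0,0,0.5],[-0.1,0.05,9.45,0,0,0,0.4],[-0.1,0.05,9.45,0,0,0,0.3],[-0.1,0.05,9.45,0,0,0,0.2],[-0.1,0.05,9.45,0,0,0,0.2],[-0.1,0.05,9.45,0,0,0,0.2],[-0.1,0.05,9.45,0,0,0,0.2],[-0.1,0.05,9.45,0,0,0,0.2],[-0.1,0.05,9.45,0,0,0,0.2]]
  ],
  "force": 20
}}

```text
time_s: 4.43
ee_pos: [0.5148, 0.2258, 0.0259]
eef_rot: [3.141, 0.001, -0.785]
force: [0.6, -0.3, -0.3]
grip_width: 0.0308
```

```bash
python3 - <<'E'
from h import *
c=ctrl.camera("wrist"); s=ctrl.camera("side"); o=ctrl.get_obs(); print(o["grip_width"],o["force"],o["ee_pos"])
cv2.imwrite("pics/w4.png",np.hstack([c["frame"][60:384,90:430],cv2.resize(s["frame"][190:280,140:240],(360,324))]))
E
```

```text
0.022533107384247606 [ 0.54919667 -0.00577719 -0.69907009] [0.51482889 0.22581897 0.02585391]
```

View pics/w4.png

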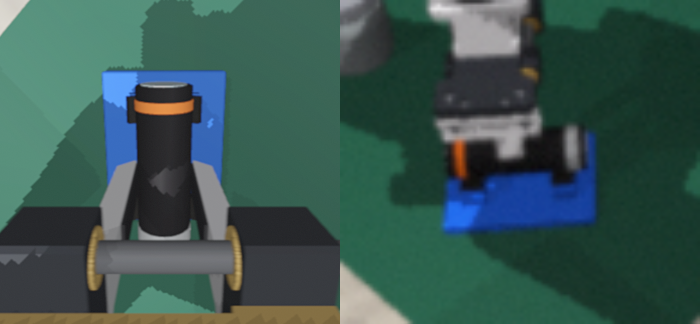

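{"api": "play_rows", "payload": {
  "steps": [
    [[0,0,0,0,0,0,0.2],[0,0,0,0,0,0,0.2],[0,0,0,0,0,0,0.2],[0,0,0,0,0,0,0.2]]
  ]
}}

```text
time_s: 4.87
ee_pos: [0.5149, 0.226, 0.0262]
eef_rot: [3.142, 0.001, -0.785]
force: [-2.7, 0.8, 5.9]
grip_width: 0.0187
```

```bash
python3 - <<'E'
from h import *
o=ctrl.get_obs(); print(o["grip_width"],o["force"],o["ee_pos"])
c=ctrl.camera("wrist"); 
cv2.imwrite("pics/w5.png",cv2.resize(c["frame"][120:384,120:400],None,fx=2.2,fy=2.2,interpolation=2))
for x in (-.047,.047,-.018,.018): 
    p=o["ee_pos"]+R.from_euler('xyz',o["eef_rot"]).apply([x,0,-.019]); print(x,proj(c,p))
E
```

```text
0.018726700518965213 [-2.68603928  0.79052559  5.92618384] [0.51488156 0.22596635 0.02620054]
-0.047 [182.01087314 227.45493468]
0.047 [325.12000383 227.23055301]
-0.018 [226.15435767 227.38572184]
0.018 [280.96210919 227.29978844]
```

View pics/w5.png

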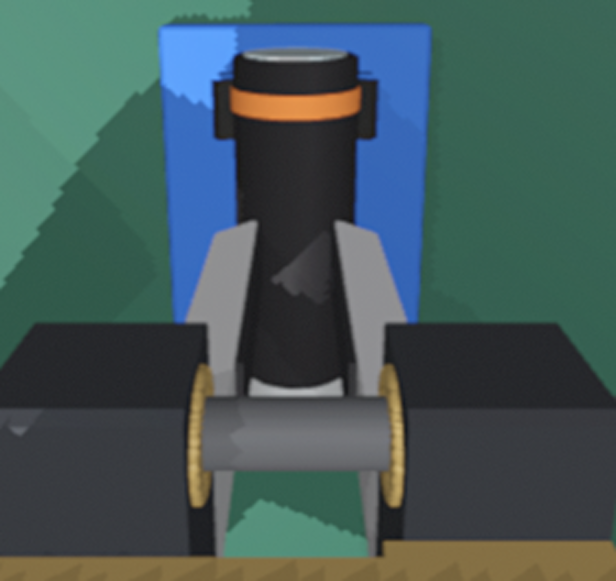

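The fingers shut to 18.7 mm, less than the barrel's diameter, and they cover its upper edges in the picture. They seem to be pinching above the axis. I'll compare the real fingertip height with the reported TCP in the side camera.

```bash
python3 - <<'E'
from h import *
o=ctrl.get_obs(); s=ctrl.camera("side"); w=ctrl.camera("wrist")
r=R.from_euler('xyz',o["eef_rot"])
for dz in (0,-.02,-.04,-.06):
    print(dz,[proj(s,o["ee_pos"]+r.apply([x,0,dz])).round(1) for x in (-.012,.012)],[proj(w,o["ee_pos"]+r.apply([x,0,dz])).round(1) for x in (-.009,.009)])
print("barrel ends",[proj(s,[.5148+k*.707,.226+k*.707,.044]).round(1) for k in (-.055,.055)])
k=s["frame"][200:270,150:230]; cv2.imwrite("pics/s5.png",cv2.resize(k,None,fx=7.5,fy=7.5,interpolation=2))
E
```

```text
0 [array([188.8, 238.6]), array([189.1, 232.1])] [array([241. , 217.7]), array([266.2, 217.7])]
-0.02 [array([188. , 234.2]), array([188.3, 227.8])] [array([239.8, 227.9]), array([267.3, 227.9])]
-0.04 [array([187.1, 229.8]), array([187.4, 223.3])] [array([238.3, 240.2]), array([268.7, 240.2])]
-0.06 [array([186.2, 225.2]), array([186.6, 218.7])] [array([236.5, 255.4]), array([270.4, 255.4])]
barrel ends [array([207.4, 230.3]), array([169. , 232.7])]
```

View pics/s5.png

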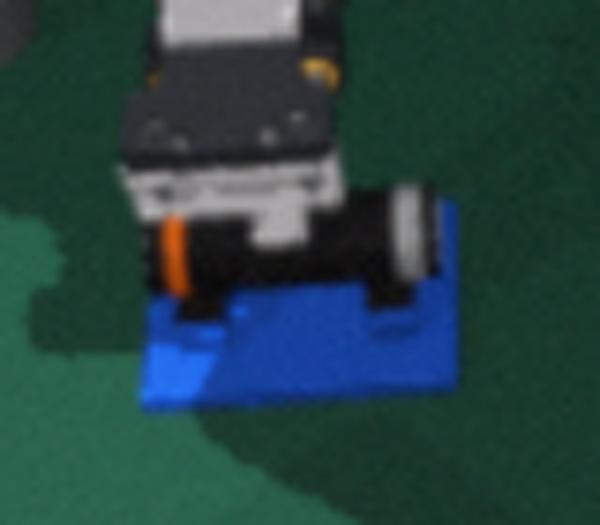

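{"api": "play_rows", "payload": {
  "steps": [
    [[0,0,0,0,0,0,0.65],[0,0,0,0,0,0,0.65],[0,0,0,0,0,0,0.65],[0,0,0,0,0,0,0.65],[0,0,0,0,0,0,0.65],[0,0,0,0,0,0,0.65],[0,0,0,0,0,0,0.65],[0,0,0,0,0,0,0.65]]
  ]
}}

```text
time_s: 5.68
ee_pos: [0.5149, 0.2259, 0.0262]
eef_rot: [3.142, 0.001, -0.785]
force: [-0.4, 0.4, -0.2]
grip_width: 0.0609
```

```bash
python3 - <<'E'
from h import *
o=ctrl.get_obs(); s=ctrl.camera("side"); w=ctrl.camera("wrist"); print(o["grip_width"],o["ee_pos"],o["force"],o["eef_rot"])
r=R.from_euler('xyz',o["eef_rot"]); g=o["grip_width"]/2
for dz in (0,-.02,-.04):
    print(dz,[proj(s,o["ee_pos"]+r.apply([x,0,dz])).round(1) for x in (-g-.0125,-g)],[proj(w,o["ee_pos"]+r.apply([x,-.008,dz])).round(1) for x in (-g,g)])
a=cv2.resize(s["frame"][195:275,145:235],(432,384),interpolation=2); b=w["frame"][192:384,148:363]
cv2.imwrite("pics/s6.png",np.hstack([a[:,:],cv2.resize(b,(360,384),interpolation=2)[:,:]]))
E
```

```text
0.06092625230242344 [0.51487683 0.22594253 0.02616464] [-0.44278956  0.38858469 -0.17047516] [ 3.14152693e+00  8.08480003e-04 -7.84638929e-01]
0 [array([188.4, 247.2]), array([188.6, 243.7])] [array([210.6, 207.1]), array([296.6, 207. ])]
-0.02 [array([187.5, 242.9]), array([187.7, 239.4])] [array([206.5, 216.4]), array([300.6, 216.2])]
-0.04 [array([186.7, 238.5]), array([186.8, 234.9])] [array([201.5, 227.6]), array([305.5, 227.4])]
```

View pics/s6.png

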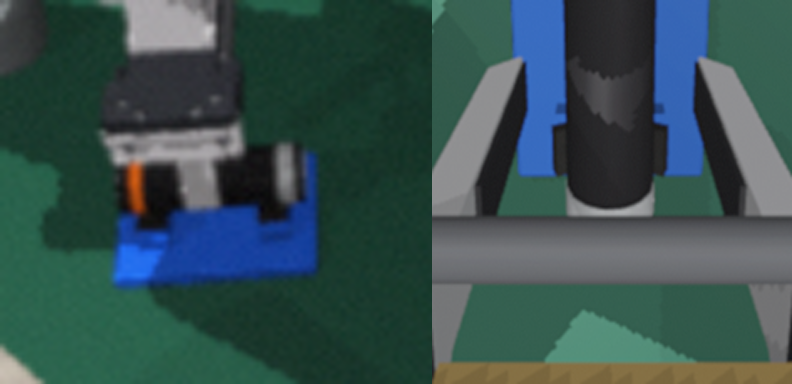

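The tips are about 32 mm higher than the reported TCP implies: wrist-view tip gap 103 px, row 222, and side-view tip row 239. I'll read grip_depth and lower in steps, watching the force.

```bash
python3 - <<'E'
from h import *
print(ctrl.grip_depth,[a for a in dir(ctrl) if a[0]!='_'])
E
```

```text
0.0188 ['MotionError', 'camera', 'get_obs', 'grip_depth', 'hand_in']
```

{"api": "play_rows", "payload": {
  "steps": [
    [[0,0,0.5,0,0,0,0.65],[0,0,1.0,0,0,0,0.65],[0,0,1.5,0,0,0,0.65],[0,0,1.5,0,0,0,0.65],[0,0,1.5,0,0,0,0.65]]
  ]
}}

```text
time_s: 6.2
ee_pos: [0.5146, 0.2259, 0.0107]
eef_rot: [3.141, 0.001, -0.785]
force: [-0.8, 0.1, -0.3]
grip_width: 0.0609
```

{"api": "play_rows", "payload": {
  "steps": [
    [[0,0,0.1,0,0,0,0.65],[0,0,0.2,0,0,0,0.65],[0,0,0.2,0,0,0,0.65]]
  ]
}}

```text
time_s: 6.45
ee_pos: [0.5146, 0.2259, 0.0086]
eef_rot: [3.141, 0.001, -0.785]
force: [1.0, -0.3, 0.6]
grip_width: 0.0612
```

No contact below the plate's height, so the tips are indeed higher than reported. Continue down.

{"api": "play_rows", "payload": {
  "steps": [
    [[0,0,0.2,0,0,0,0.65],[0,0,0.4,0,0,0,0.65],[0,0,0.6,0,0,0,0.65],[0,0,0.6,0,0,0,0.65]]
  ]
}}

```text
time_s: 6.78
ee_pos: [0.5143, 0.2258, 0.0021]
eef_rot: [3.14, 0.002, -0.785]
force: [-0.4, -0.2, -0.5]
grip_width: 0.0611
```

{"api": "play_rows", "payload": {
  "steps": [
    [[0,0,0.2,0,0,0,0.65],[0,0,0.4,0,0,0,0.65],[0,0,0.5,0,0,0,0.65],[0,0,0.5,0,0,0,0.65]]
  ]
}}

```text
time_s: 7.12
ee_pos: [0.5142, 0.2257, -0.0032]
eef_rot: [3.14, 0.002, -0.785]
force: [0.2, 0.9, 0.2]
grip_width: 0.0611
```

```bash
python3 - <<'E'
from h import *
o=ctrl.get_obs(); s=ctrl.camera("side"); w=ctrl.camera("wrist"); print(o["grip_width"],o["ee_pos"],o["force"])
r=R.from_euler('xyz',o["eef_rot"]); g=o["grip_width"]/2
for dz in (0,-.02,-.04):
    print(dz,[proj(s,o["ee_pos"]+r.apply([x,0,dz])).round(1) for x in (-g-.0125,-g)])
a=cv2.resize(s["frame"][195:275,145:235],(432,384),interpolation=2); b=w["frame"][192:384,148:363]
cv2.imwrite("pics/s7.png",np.hstack([a[:,:],cv2.resize(b,(360,384),interpolation=2)[:,:]]))
E
```

```text
0.06111087623953873 [ 0.51415629  0.22573552 -0.00324823] [0.18551736 0.9078076  0.16144146]
0 [array([189.8, 253.5]), array([190., 250.])]
-0.02 [array([189. , 249.3]), array([189.2, 245.8])]
-0.04 [array([188.1, 245.1]), array([188.3, 241.5])]
```

View pics/s7.png

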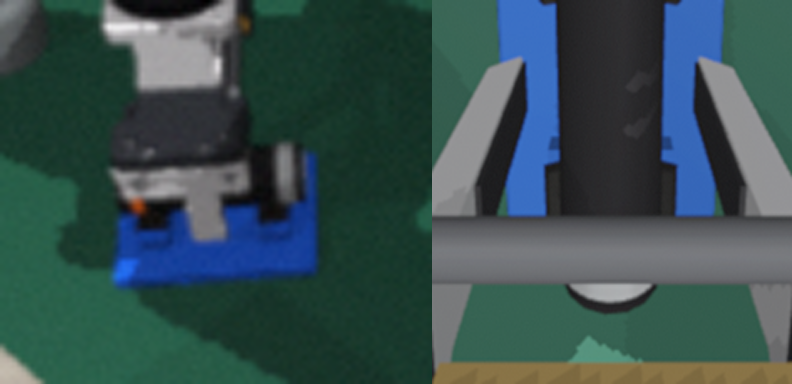

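Tips appear about 10 mm below the axis level. I lower 4 mm more and close.

{"api": "play_rows", "payload": {
  "steps": [
    [[0,0,0.2,0,0,0,0.65],[0,0,0.4,0,0,0,0.65],[0,0,0.4,0,0,0,0.5],[0,0,0.4,0,0,0,0.4],[0,0,0.4,0,0,0,0.3],[0,0,0.4,0,0,0,0.2],[0,0,0.4,0,0,0,0.2],[0,0,0.4,0,0,0,0.2],[0,0,0.4,0,0,0,0.2],[0,0,0.4,0,0,0,0.2],[0,0,0.4,0,0,0,0.2],[0,0,0.4,0,0,0,0.2],[0,0,0.4,0,0,0,0.2]]
  ],
  "force": 20
}}

```text
time_s: 8.3
ee_pos: [0.5143, 0.2258, -0.0069]
eef_rot: [3.14, 0.002, -0.785]
force: [-1.2, 0.3, 1.9]
grip_width: 0.0356
```

The width is 35.6 mm, which fits the 36 mm barrel. Lift.

{"api": "play_rows", "payload": {
  "steps": [
    [[0,0,0,0,0,0,0.2],[0,0,0,0,0,0,0.2],[0,0,-0.5,0,0,0,0.2],[0,0,-1.5,0,0,0,0.2],[0,0,-3,0,0,0,0.2],[0,0,-5,0,0,0,0.2],[0,0,-7,0,0,0,0.2],[0,0,-9,0,0,0,0.2],[0,0,-11,0,0,0,0.2],[0,0,-12,0,0,0,0.2],[0,0,-12,0,0,0,0.2],[0,0,-12,0,0,0,0.2],[0,0,-12,0,0,0,0.2]]
  ]
}}

```text
time_s: 9.38
ee_pos: [0.514, 0.2256, 0.1119]
eef_rot: [3.139, 0.002, -0.785]
force: [0.6, -0.2, -2.5]
grip_width: 0.0354
```

```bash
python3 - <<'E'
from h import *
w=ctrl.camera("wrist");s=ctrl.camera("side");t=ctrl.camera("top"); o=ctrl.get_obs(); print(o["grip_width"],o["ee_pos"],o["eef_rot"],o["force"],o["moment"])
a=cv2.resize(s["frame"][150:270,130:250],(384,384),interpolation=2); b=cv2.resize(w["frame"][:,60:450],(390,384))
cv2.imwrite("pics/s8.png",np.hstack([a,b]))
# second measurement of the cradle, top view, robot out of the way
cv2.imwrite("pics/top2.png",cv2.resize(t["frame"][140:220,280:375],None,fx=8,fy=8,interpolation=2))
E
```

```text
0.035277189708693174 [0.51413956 0.22562919 0.11200123] [ 3.13847551e+00  2.27881799e-03 -7.84685524e-01] [ 0.13629947 -0.19473875 -1.80767402] [-0.04102134 -0.04128736 -0.03255734]
```

View pics/s8.png

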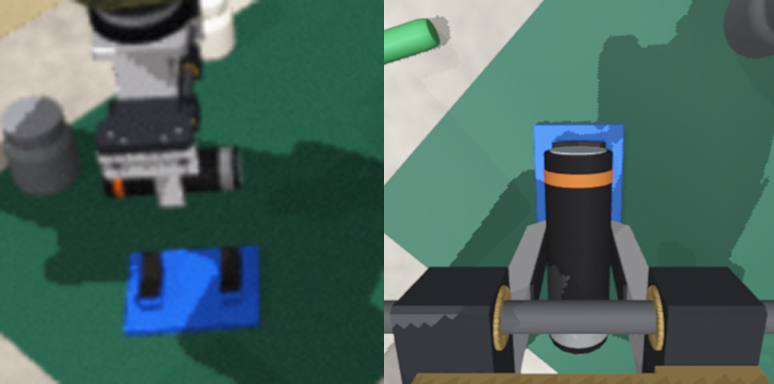

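The barrel is held level, clear of the rest, with a force of −1.8 N, which matches its weight. Next I go high beside the cradle so the wrist camera sees the plate past the barrel.

```bash
python3 - <<'E'
from h import *
tomove([.5425,-.345,.20],np.radians(18.6))
E
```

```text
shift cm [42.31 38.4  -8.78] rotvec [ 0.0015  0.0038 -1.1093]
```

{"api": "play_rows", "payload": {
  "steps": [
    [[0,0,-3,0,0,0,0.2],[0,0,-6,0,0,0,0.2],[1,1,-8.8,0,0,-0.03,0.2],[3,2.7,-8.8,0,0,-0.08,0.2],[5.5,5,-8.8,0,0,-0.15,0.2],[8.5,7.7,-8.8,0,0,-0.23,0.2],[11.5,10.4,-8.8,0,0,-0.31,0.2],[14.5,13.1,-8.8,0,0,-0.39,0.2],[17.5,15.9,-8.8,0,0,-0.47,0.2],[20.5,18.6,-8.8,0,0,-0.55,0.2],[23.5,21.3,-8.8,0,0,-0.63,0.2],[26.5,24,-8.8,0,0,-0.71,0.2],[29.5,26.8,-8.8,0,0,-0.79,0.2],[32.5,29.5,-8.8,0,0,-0.87,0.2],[35.5,32.2,-8.8,0,0,-0.95,0.2],[38,34.5,-8.8,0,0,-1.02,0.2],[40,36.3,-8.8,0,0,-1.07,0.2],[41.5,37.6,-8.8,0,0,-1.1,0.2],[42.3,38.4,-8.8,0,0,-1.109,0.2],[42.3,38.4,-8.8,0,0,-1.109,0.2]]
  ]
}}

```text
time_s: 11.2
ee_pos: [0.5419, -0.3465, 0.1991]
eef_rot: [-3.14, 0.005, 0.322]
force: [-0.1, 0.3, -2.6]
grip_width: 0.0353
```

{"api": "play_rows", "payload": {
  "steps": [
    [[0,0,0,0,0,0,0.2],[0,0,0,0,0,0,0.2],[0,0,0,0,0,0,0.2]]
  ]
}}

```text
time_s: 11.45
ee_pos: [0.5422, -0.3453, 0.1991]
eef_rot: [-3.14, 0.005, 0.323]
force: [-0.2, 0.0, -2.3]
grip_width: 0.0359
```

```bash
python3 - <<'E'
from h import *
w=ctrl.camera("wrist"); o=ctrl.get_obs(); print(o["grip_width"],o["ee_pos"],o["eef_rot"],o["joint_vel"].round(3))
np.save("wc.npy",w,allow_pickle=True)
a=cv2.resize(w["frame"],None,fx=1.56,fy=1.56,interpolation=2); cv2.imwrite("pics/w9.png",a)
print("expected seat",proj(w,[.5045,-.231,.012]))
def chk(n,m): print(n,cen(m)) if m.any() else print(n,"none")
r=mask(w,(0,150,80),(6,255,255))|mask(w,(174,150,80),(180,255,255)); chk("red",r); u,v,_=cen(r); print(onz(w,u,v,.09))
g=mask(w,(40,120,80),(75,255,255)); chk("green",g)
E
```

```text
0.03526460655383457 [ 0.54223224 -0.34540731  0.19928094] [-3.13995213  0.00465112  0.32300557] [-0.003 -0.    -0.005 -0.001  0.    -0.003]
expected seat [254.58836146  70.11029929]
red (np.float64(308.1223021582734), np.float64(3.0863309352517985), 139)
[ 0.53584793 -0.1696137   0.09      ]
green none
```

View pics/w9.png

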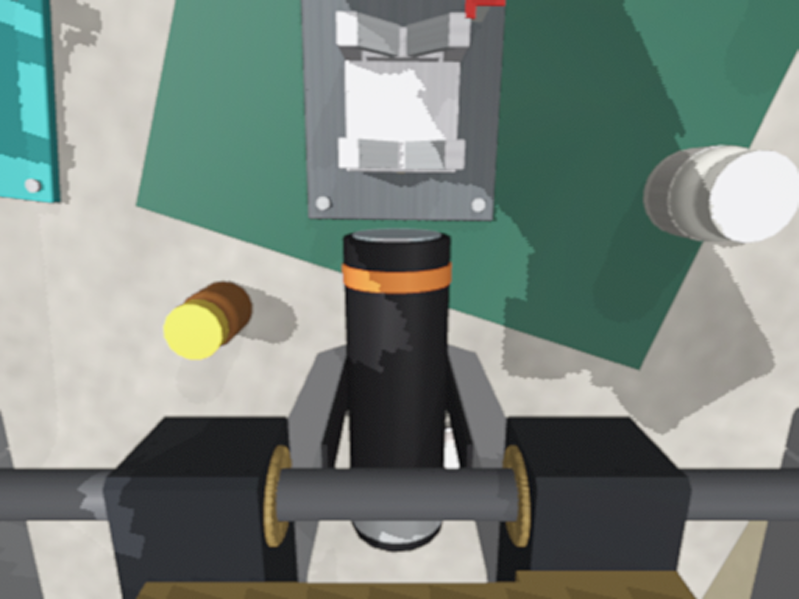

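The last picture allowed (12 of 12) shows the dark plate with the aluminium V: near support x 338–465 at row 153, far support 336–470 at row 30, valley at column 402, red pointer at (487,8). The barrel axis is at column 397. The turquoise look-alike is at far left. From here I work numerically.

```bash
python3 - <<'E'
from h import *
w=np.load("wc.npy",allow_pickle=True).item(); k=1.56
gy=cv2.cvtColor(w["frame"],cv2.COLOR_BGR2GRAY).astype(float); gx=cv2.GaussianBlur(gy,(3,3),0)
def edge(row,c0,c1):
    r=gx[row-1:row+2].mean(0); d=np.abs(np.gradient(r))[c0:c1]; i=int(d.argmax()); j=slice(max(i-2,0),i+3)
    return c0+(np.arange(len(d))[j]*d[j]).sum()/d[j].sum()
a=np.radians(18.5); S=lambda p: None
# plate side edges at z=.012
L=[onz(w,edge(r,185,205),r,.012)[:2] for r in range(15,130,6)]; Rr=[onz(w,edge(r,308,332),r,.012)[:2] for r in range(15,130,6)]
def fit(P):
    v=cv2.fitLine(np.array(P,np.float32),cv2.DIST_HUBER,0,1e-3,1e-3).ravel(); v[:2]*=np.sign(v[1]); return v
l,r=fit(L),fit(Rr); print("plate L",l,np.degrees(np.arctan2(l[1],l[0])),"R",r,np.degrees(np.arctan2(r[1],r[0])))
y=(l[:2]+r[:2])/2; y/=np.linalg.norm(y); x=np.array([y[1],-y[0]]); print("yaw seat",np.degrees(np.arctan2(y[1],y[0]))-90,"width",(r[2:]-l[2:])@x,"midx",(r[2:]+l[2:])@x/2)
# near edge
E=[]
for c in range(205,312,6):
    col=gx[120:150,c-1:c+2].mean(1); d=np.abs(np.gradient(col))[10:]; i=d.argmax(); E.append(onz(w,c,130+i,.012)[:2])
n=fit(E); print("near edge y",np.median([e@y for e in E]),"-> centre y",np.median([e@y for e in E])+.085)
# support outer edges at z=.085
for rows,(a0,a1),(b0,b1) in [(range(91,106,3),(208,224),(290,304)),(range(12,26,3),(208,222),(294,308))]:
    for q in rows:
        e1,e2=edge(q,a0,a1),edge(q,b0,b1); p1,p2=onz(w,e1,q,.085)[:2],onz(w,e2,q,.085)[:2]; print(q,round(e1,1),round(e2,1),"w",(p2-p1)@x*1e3,"mid x",(p1+p2)@x/2,"y",(p1+p2)@y/2)
# barrel silhouettes
o=ctrl.get_obs(); print("TCP",o["ee_pos"][:2]@x,o["ee_pos"][:2]@y, "tool yaw",np.degrees(o["eef_rot"][2]))
for q in (160,165,190,200,205):
    e1,e2=edge(q,212,228),edge(q,280,296); p1,p2=onz(w,e1,q,.25)[:2],onz(w,e2,q,.25)[:2]; print(q,round(e1,1),round(e2,1),"w",(p2-p1)@x*1e3,"mid x",(p1+p2)@x/2)
E
```

```text
plate L [-0.30429828  0.9525768   0.43479413 -0.24323653] 107.71595 R [-0.30478084  0.9524225   0.5726259  -0.19152081] 107.74498
yaw seat 17.730461 width 0.14703418 midx 0.41358325
near edge y -0.455813343217221 -> centre y -0.370813343217221
91 216.3 297.6 w 80.75884888542777 mid x 0.41302883850821703 y -0.4016407409555166
94 216.4 297.6 w 80.89589240189899 mid x 0.4130712603219939 y -0.40448583356821005
97 216.6 297.4 w 80.57779616094292 mid x 0.41312414512454376 y -0.40734408835118474
100 216.7 297.2 w 80.58725055692267 mid x 0.4130911906058053 y -0.41021671109995994
103 216.7 297.1 w 80.68517932723057 mid x 0.4130965613258172 y -0.41310236425389046
12 215.0 300.8 w 80.37976879901886 mid x 0.4128836861063608 y -0.3311933078006435
15 215.1 301.1 w 80.61975671169084 mid x 0.41312129318957214 y -0.3337173096823278
18 215.2 300.9 w 80.58568310497104 mid x 0.4130848230426388 y -0.33625537172281694
21 215.2 300.7 w 80.62827463580757 mid x 0.41305054067135366 y -0.3388045982403451
24 215.2 300.6 w 80.69000260383461 mid x 0.4130384431482993 y -0.3413648461959249
TCP 0.41128583328527335 -0.4941315391912416 tool yaw 18.506856013643326
160 219.3 288.3 w 35.73448731327672 mid x 0.4110715302775951
165 219.6 288.2 w 35.71876463266468 mid x 0.4111403166616145
190 220.7 287.7 w 35.551246085017155 mid x 0.4114540965306116
200 220.9 287.0 w 35.43961527196407 mid x 0.411378831987232
205 221.1 286.8 w 35.34791518011567 mid x 0.4114088361894437
```

Plate edges and V supports agree: seat yaw 17.73°, seat x 0.4131 and y −0.3708 in its axes, and the barrel axis lies on the TCP. I compute the move to 45 mm above the seat and check the barrel's position along the fingers.

```bash
python3 - <<'E'
from h import *
a=np.radians(17.73); x=np.array([np.cos(a),np.sin(a)]); y=np.array([-np.sin(a),np.cos(a)])
p=x*.4131+y*-.3708; print("seat",p)
tomove([*p,.080],a)
w=np.load("wc.npy",allow_pickle=True).item()
for row,z in [(228/1.56,.25),(234/1.56,.268),(241/1.56,.268)]: print(onz(w,254.5,row,z)[:2]@y+.4941)
o=cen(mask(w,(5,120,60),(20,255,255),(210,150,300,200))); print("orange",o,onz(w,254.5,o[1],.268)[:2]@y+.4941)
# steel end (hidden tail) row 550/1.56, bottom
print(onz(w,254.5,550/1.56,.25)[:2]@y+.4941)
E
```

```text
seat [ 0.50639905 -0.2273857 ]
shift cm [  0.4  -12.31  11.95] rotvec [-0.0016  0.0047  0.0136]
0.05603437600327188
0.05626325164985063
0.054210777108735286
orange (np.float64(253.82987141444116), np.float64(179.31256181998023), 1011) 0.04257875125034055
-0.0703164352902731
```

{"api": "play_rows", "payload": {
  "steps": [
    [[0.1,-1.5,0,0,0,0.005,0.2],[0.2,-4.5,0,-0.001,0.003,0.01,0.2],[0.3,-7.5,0,-0.0016,0.0047,0.0136,0.2],[0.4,-10.5,0,-0.0016,0.0047,0.0136,0.2],[0.4,-12.3,1,-0.0016,0.0047,0.0136,0.2],[0.4,-12.3,3,-0.0016,0.0047,0.0136,0.2],[0.4,-12.3,6,-0.0016,0.0047,0.0136,0.2],[0.4,-12.3,9,-0.0016,0.0047,0.0136,0.2],[0.4,-12.3,11,-0.0016,0.0047,0.0136,0.2],[0.4,-12.3,11.95,-0.0016,0.0047,0.0136,0.2],[0.4,-12.3,11.95,-0.0016,0.0047,0.0136,0.2],[0.4,-12.3,11.95,-0.0016,0.0047,0.0136,0.2],[0.4,-12.3,11.95,-0.0016,0.0047,0.0136,0.2]]
  ]
}}

```text
time_s: 12.58
ee_pos: [0.5072, -0.2278, 0.0817]
eef_rot: [3.14, -0.002, 0.31]
force: [0.1, 0.6, -2.3]
grip_width: 0.0353
```

```bash
cat > st.py <<'E'
from h import *
a=np.radians(17.73); x=np.array([np.cos(a),np.sin(a)]); y=np.array([-np.sin(a),np.cos(a)])
o=ctrl.get_obs(); p=o["ee_pos"]; f=o["force"]; m=o["moment"]
print("t",o["time_s"],"dx mm",(p[:2]@x-.4131)*1e3,"dy",(p[:2]@y+.3708)*1e3,"z",p[2]*1e3,"dyaw",o["eef_rot"][2]-a,"rp",o["eef_rot"][:2],"Fx",f[:2]@x,"Fy",f[:2]@y,"Fz",f[2],"M",m[:2]@x,m[:2]@y,m[2],"w",o["grip_width"])
E
python3 st.py; python3 - <<'E'
from h import *
tomove([.5064,-.2274,.036],np.radians(17.73))
E
```

```text
t 12.5833 dx mm 0.6733998846092382 dy -0.612502683345395 z 81.7099509222372 dyaw 0.0001080516806782339 rp [ 3.13974707e+00 -1.80229756e-03] Fx 0.28348929211975976 Fy 0.5682855525566501 Fz -2.2540799306115398 M -0.07720470344770837 -0.07205100581120392 0.03433841273855946 w 0.03525994270748779
shift cm [-0.08 -0.07  4.57] rotvec [ 0.0018 -0.0018  0.0001]
```

{"api": "play_rows", "payload": {
  "steps": [
    [[-0.07,-0.05,1,0.0018,-0.0018,0,0.2],[-0.07,-0.05,2,0.0018,-0.0018,0,0.2],[-0.07,-0.05,3,0.0018,-0.0018,0,0.2],[-0.07,-0.05,3.8,0.0018,-0.0018,0,0.2],[-0.07,-0.05,4.3,0.0018,-0.0018,0,0.2],[-0.07,-0.05,4.3,0.0018,-0.0018,0,0.2],[-0.07,-0.05,4.3,0.0018,-0.0018,0,0.2],[-0.07,-0.05,4.3,0.0018,-0.0018,0,0.2]]
  ]
}}

```text
time_s: 13.25
ee_pos: [0.5067, -0.2277, 0.039]
eef_rot: [3.141, -0.0, 0.309]
force: [-0.5, 0.5, -2.5]
grip_width: 0.0353
```

```bash
python3 st.py
```

```text
t 13.25 dx mm 0.2487398320809575 dy -0.37012547394355 z 39.02736065622806 dyaw 4.244675553360944e-05 rp [ 3.14118877e+00 -4.35456897e-04] Fx -0.29777091382585846 Fy 0.639416715554124 Fz -2.486248575602858 M -0.03644025687069914 -0.12134809719348094 -0.02434037233067457 w 0.03533271414983178
```

Free hanging is about −2.3 N. Now small steps down.

{"api": "play_rows", "payload": {
  "steps": [
    [[0,0,0.1,0,0,0,0.2],[0,0,0.2,0,0,0,0.2],[0,0,0.3,0,0,0,0.2],[0,0,0.4,0,0,0,0.2],[0,0,0.4,0,0,0,0.2],[0,0,0.4,0,0,0,0.2]]
  ]
}}

```text
time_s: 13.75
ee_pos: [0.5067, -0.2277, 0.035]
eef_rot: [3.141, -0.0, 0.309]
force: [0.5, -0.6, -2.6]
grip_width: 0.0356
```

```bash
python3 st.py
```

```text
t 13.75 dx mm 0.18742060719278975 dy -0.3388319458199063 z 34.97140234104453 dyaw 2.7018776392717658e-05 rp [ 3.14130092e+00 -3.06623044e-04] Fx 0.2956401915270501 Fy -0.6813111376079146 Fz -2.6451593391744397 M -0.04614197877303453 -0.07254886206766738 -0.008247828715105926 w 0.03560041963917418
```

{"api": "play_rows", "payload": {
  "steps": [
    [[0,0,0.1,0,0,0,0.2],[0,0,0.2,0,0,0,0.2],[0,0,0.2,0,0,0,0.2],[0,0,0.2,0,0,0,0.2]]
  ]
}}

```text
time_s: 14.08
ee_pos: [0.5066, -0.2276, 0.0329]
eef_rot: [3.141, -0.0, 0.309]
force: [-0.4, 0.0, -1.7]
grip_width: 0.0355
```

```bash
python3 st.py
```

```text
t 14.0833 dx mm 0.16399908913322658 dy -0.30181271461715564 z 32.88513564766925 dyaw 3.46298859555394e-05 rp [ 3.14142101e+00 -1.74598554e-04] Fx -0.35634836905602635 Fy 0.16609704865106312 Fz -1.7137688220822707 M -0.06099421241697281 -0.10927661416999969 -0.044765022569507304 w 0.0355056149136104
```

{"api": "play_rows", "payload": {
  "steps": [
    [[0,0,0.05,0,0,0,0.2],[0,0,0.1,0,0,0,0.2],[0,0,0.15,0,0,0,0.2],[0,0,0.15,0,0,0,0.2]]
  ]
}}

```text
time_s: 14.42
ee_pos: [0.5067, -0.2277, 0.0316]
eef_rot: [3.141, -0.0, 0.31]
force: [-2.5, 0.9, 2.5]
grip_width: 0.0352
```

```bash
python3 st.py
```

```text
t 14.4167 dx mm 0.17437950207443986 dy -0.33727466802763173 z 31.56079138487422 dyaw 9.419347169298264e-05 rp [ 3.14129764e+00 -2.20605676e-04] Fx -2.0748501373861887 Fy 1.6109826832969965 Fz 2.467179881644836 M 0.10873799076413204 0.1696771498319099 -0.004248659325045397 w 0.03520516891924739
```

{"api": "play_rows", "payload": {
  "steps": [
    [[0,0,0.05,0,0,0,0.2],[0,0,0.1,0,0,0,0.2],[0,0,0.15,0,0,0,0.2],[0,0,0.15,0,0,0,0.2]]
  ]
}}

```text
time_s: 14.75
ee_pos: [0.5067, -0.2277, 0.0301]
eef_rot: [3.141, -0.0, 0.31]
force: [-2.4, 1.2, 3.1]
grip_width: 0.0353
```

```bash
python3 st.py
```

```text
t 14.75 dx mm 0.17871126740981458 dy -0.3691625255451969 z 30.086920730251716 dyaw 0.00014544980473113478 rp [ 3.14120876e+00 -2.67547034e-04] Fx -1.8617400326694094 Fy 1.8955893268636048 Fz 3.0643611624849822 M 0.19500085244264456 0.24049413656076507 -0.04009756676809441 w 0.035323113238013536
```

Contact came at z ≈ 31.7 mm, with Fx −2 N, so the barrel bears on the +x side. I ease toward −x.

{"api": "play_rows", "payload": {
  "steps": [
    [[-0.02,0,0,0,0,0,0.2],[-0.04,0,0,0,0,0,0.2],[-0.04,0,0,0,0,0,0.2],[-0.04,0,0,0,0,0,0.2]]
  ]
}}

```text
time_s: 15.08
ee_pos: [0.5064, -0.2279, 0.0302]
eef_rot: [3.141, -0.0, 0.309]
force: [-1.5, 0.2, 2.9]
grip_width: 0.0354
```

```bash
python3 st.py
```

```text
t 15.0833 dx mm -0.15401088748906444 dy -0.46374992410863625 z 30.1666616893633 dyaw 4.9629900008618666e-05 rp [ 3.14099180e+00 -4.74344402e-04] Fx -1.322695734991722 Fy 0.6290567716335749 Fz 2.8982607387580495 M 0.02606971617615891 0.10780723638287595 -0.005523137321651416 w 0.035366874515989945
```

{"api": "play_rows", "payload": {
  "steps": [
    [[-0.02,0,0,0,0,0,0.2],[-0.04,0,0,0,0,0,0.2],[-0.04,0,0,0,0,0,0.2],[-0.04,0,0,0,0,0,0.2]]
  ]
}}

```text
time_s: 15.42
ee_pos: [0.506, -0.2281, 0.0302]
eef_rot: [3.141, -0.001, 0.309]
force: [-1.6, -0.7, 2.9]
grip_width: 0.0355
```

```bash
python3 st.py
```

```text
t 15.4167 dx mm -0.5683457941890735 dy -0.561558068191137 z 30.165674334004162 dyaw -3.2577045260218096e-05 rp [ 3.14083675e+00 -5.30857705e-04] Fx -1.6790923884483615 Fy -0.15543950537260054 Fz 2.9136458429426932 M -0.08009763583583202 0.15956837614805558 0.02816854741210375 w 0.035493826881729626
```

{"api": "play_rows", "payload": {
  "steps": [
    [[-0.02,0,0,0,0,0,0.2],[-0.04,0,0,0,0,0,0.2],[-0.05,0,0,0,0,0,0.2],[-0.05,0,0,0,0,0,0.2]]
  ]
}}

```text
time_s: 15.75
ee_pos: [0.506, -0.2282, 0.0303]
eef_rot: [3.14, -0.001, 0.31]
force: [4.0, 2.0, 1.2]
grip_width: 0.0357
```

```bash
python3 st.py
```

```text
t 15.75 dx mm -0.6473843989852068 dy -0.5991887776302107 z 30.32773826402642 dyaw 7.734144038723523e-05 rp [ 3.14049225e+00 -1.39073327e-03] Fx 4.435854674951811 Fy 0.7336671962455565 Fz 1.232433247634318 M 0.06531949857059068 -0.7967264572822802 -0.0852689841511332 w 0.035747550518493376
```

{"api": "play_rows", "payload": {
  "steps": [
    [[-0.02,0,0,0,0,0,0.2],[-0.04,0,0,0,0,0,0.2],[-0.05,0,0,0,0,0,0.2],[-0.05,0,0,0,0,0,0.2]]
  ]
}}

```text
time_s: 16.08
ee_pos: [0.506, -0.2282, 0.0305]
eef_rot: [3.14, -0.002, 0.31]
force: [4.9, 3.5, 2.3]
grip_width: 0.0355
```

```bash
python3 st.py
```

```text
t 16.0833 dx mm -0.6342781935443353 dy -0.6074943358626572 z 30.507225874470585 dyaw 0.0001282276536023752 rp [ 3.14018307e+00 -2.45573615e-03] Fx 5.7049702456268 Fy 1.8799044193340875 Fz 2.3497209418287692 M 0.07588591901542698 -1.1054501543213187 0.01986472655120991 w 0.03545125120656112
```

Fx flipped at dx ≈ −0.63 mm, so both sides bind there. I relieve the side push and press down in steps.

{"api": "play_rows", "payload": {
  "steps": [
    [[0.01,0,0.05,0,0.0024,0,0.2],[0.01,0,0.1,0,0.0024,0,0.2],[0.01,0,0.15,0,0.0024,0,0.2],[0.01,0,0.2,0,0.0024,0,0.2],[0.01,0,0.2,0,0.0024,0,0.2]]
  ]
}}

```text
time_s: 16.5
ee_pos: [0.5061, -0.2281, 0.0285]
eef_rot: [3.14, -0.005, 0.31]
force: [2.6, 2.0, 3.4]
grip_width: 0.0357
```

```bash
python3 st.py
```

```text
t 16.5 dx mm -0.4749020477582966 dy -0.6314012075356867 z 28.498088529113947 dyaw 0.00014087797222012144 rp [ 3.14009644 -0.00494236] Fx 3.083808231575504 Fy 1.1349189991810904 Fz 3.3949784649523718 M 0.17173441544423182 -0.6929336413167092 0.023141997859362176 w 0.035654592661137
```

{"api": "play_rows", "payload": {
  "steps": [
    [[0,0,0.05,0,-0.0025,0,0.2],[0,0,0.1,0,-0.0048,0,0.2],[0,0,0.15,0,-0.0048,0,0.2],[0,0,0.2,0,-0.0048,0,0.2],[0,0,0.2,0,-0.0048,0,0.2]]
  ]
}}

```text
time_s: 16.92
ee_pos: [0.5059, -0.2282, 0.0264]
eef_rot: [3.14, 0.0, 0.31]
force: [-0.8, 1.9, 5.2]
grip_width: 0.0355
```

```bash
python3 st.py
```

```text
t 16.9167 dx mm -0.6787301525990053 dy -0.5960833304421986 z 26.355105453040817 dyaw 8.498881994573049e-05 rp [3.14035121e+00 2.73339384e-04] Fx -0.15225916097890976 Fy 2.0572988054819943 Fz 5.2220073510962575 M 0.2072734177744315 -0.1212048357125809 -0.007107452758333721 w 0.03554137832028348
```

{"api": "play_rows", "payload": {
  "steps": [
    [[0,0,0.05,0,0,0,0.2],[0,0,0.1,0,0,0,0.2],[0,0,0.15,0,0,0,0.2],[0,0,0.15,0,0,0,0.2],[0,0,0.15,0,0,0,0.2]]
  ]
}}

```text
time_s: 17.33
ee_pos: [0.506, -0.2282, 0.025]
eef_rot: [3.14, 0.0, 0.309]
force: [0.1, 2.0, 6.4]
grip_width: 0.0354
```

```bash
python3 st.py; python3 - <<'E'
from h import *
a=np.radians(17.73); x=np.array([np.cos(a),np.sin(a)]); y=np.array([-np.sin(a),np.cos(a)])
seat=x*.4131-.0006*x+y*-.3708
for n in ("side","top"):
    c=ctrl.camera(n); q=proj(c,[*(seat+.052*x+.068*y),.09]); u,v=q.astype(int); box=(u-14,v-14,u+15,v+15); print(n,"post",q)
    r=mask(c,(0,110,60),(8,255,255),box)|mask(c,(172,110,60),(180,255,255),box); g=mask(c,(35,70,60),(85,255,255),box)
    for k,m in (("red",r),("green",g)):
        if m.any(): vv,uu=np.nonzero(m); print(k,len(uu),uu.min(),uu.max(),vv.min(),vv.max(),uu.mean(),vv.mean())
        else: print(k,"none")
    if n=="side":
        f=c["frame"]; print("crop HSV hue/sat near post"); h=cv2.cvtColor(f,cv2.COLOR_BGR2HSV)
        for rr in range(v-4,v+14,1): print(rr,[tuple(int(t) for t in h[rr,cc]) for cc in range(u-6,u+9,2)])
E
```

```text
t 17.3333 dx mm -0.6563844658106222 dy -0.6524054598465723 z 25.00693306256798 dyaw 2.546036787737238e-05 rp [3.14023515e+00 1.63580166e-04] Fx 0.7337774497935486 Fy 1.8935279371630207 Fz 6.3879446360707295 M 0.28582985612439255 -0.22107021485931436 0.01954774792490724 w 0.035418050585501556
side post [264.4159699  153.89294333]
red 9 268 270 153 155 269.0 154.0
green 125 261 276 139 159 269.0 144.04
crop HSV hue/sat near post
149 [(79, 153, 45), (77, 149, 48), (78, 146, 47), (78, 133, 50), (78, 146, 49), (78, 152, 47), (80, 134, 63), (103, 25, 70)]
150 [(78, 144, 46), (79, 143, 48), (76, 149, 48), (72, 69, 74), (76, 65, 74), (79, 143, 48), (79, 98, 57), (114, 17, 77)]
151 [(79, 156, 44), (80, 172, 46), (77, 113, 52), (60, 16, 129), (56, 13, 137), (77, 102, 50), (81, 46, 55), (0, 0, 120)]
152 [(77, 159, 45), (79, 161, 46), (75, 69, 67), (35, 10, 156), (26, 12, 152), (67, 41, 56), (173, 58, 70), (165, 7, 143)]
153 [(78, 157, 47), (79, 151, 49), (71, 35, 80), (30, 11, 159), (26, 13, 137), (2, 150, 90), (0, 169, 119), (169, 13, 152)]
154 [(80, 161, 46), (78, 163, 47), (72, 31, 81), (26,
[... 976 characters left out ...]
, 87), (30, 14, 129), (30, 9, 86), (90, 18, 56), (113, 13, 77), (158, 9, 113)]
163 [(77, 146, 47), (78, 151, 44), (67, 27, 86), (34, 16, 131), (15, 12, 88), (103, 33, 54), (120, 6, 79), (140, 6, 120)]
164 [(81, 147, 45), (79, 143, 50), (60, 17, 88), (35, 12, 127), (30, 12, 84), (108, 23, 55), (110, 9, 81), (162, 9, 141)]
165 [(79, 143, 48), (76, 133, 50), (60, 6, 89), (30, 12, 129), (40, 9, 88), (98, 19, 55), (135, 14, 75), (145, 12, 123)]
166 [(77, 153, 45), (80, 109, 47), (90, 3, 90), (30, 14, 129), (15, 12, 85), (108, 24, 54), (120, 13, 57), (113, 14, 75)]
top post [304.10223855 167.1000648 ]
red 30 308 314 164 171 309.9 168.3
green 169 290 318 153 181 302.5739644970414 160.41420118343194
```

```bash
python3 - <<'E'
from h import *
c=ctrl.camera("side"); t=ctrl.camera("top")
def red(f): 
    f=f.astype(float); return np.clip(f[...,2]-np.maximum(f[...,0],f[...,1])-15,0,None)
def ctr(f,b):
    r=red(f)[b[1]:b[3],b[0]:b[2]]; V,U=np.mgrid[b[1]:b[3],b[0]:b[2]]; return (U*r).sum()/r.sum(),(V*r).sum()/r.sum(),r.sum()
f1=cv2.resize(c["frame"],None,fx=1.5,fy=1.5); b=(390,215,425,245)
f0=cv2.imread("pics/side0.png"); print("side",ctr(f0,b),ctr(f1,b))
b=(445,235,490,265); print("top",ctr(cv2.imread("pics/top0.png"),b),ctr(cv2.resize(t["frame"],None,fx=1.5,fy=1.5),b))
p=np.array([.535,-.168,.09]); 
for n,k in (("side",c),("top",t)): print(n,"px per mm down (x1.5)",(proj(k,p-[0,0,.001])-proj(k,p))*1.5)
E
```

```text
side (np.float64(404.2405836443841), np.float64(229.19782829996606), np.float64(2947.0)) (np.float64(411.6773694390716), np.float64(230.30290135396518), np.float64(2585.0))
top (np.float64(465.25245725057226), np.float64(251.8827251918675), np.float64(7427.0)) (np.float64(464.984492481203), np.float64(252.6235902255639), np.float64(4256.0))
side px per mm down (x1.5) [-0.0137641   0.34689575]
top px per mm down (x1.5) [-0.05410312  0.10762585]
```

```bash
python3 - <<'E'
from h import *
c=ctrl.camera("side")
def prof(f):
    f=f.astype(float); r=np.clip(f[...,2]-np.maximum(f[...,0],f[...,1])-10,0,None); r[f[...,1]>.45*f[...,2]]=0
    r=r[215:248,394:412]; V,U=np.mgrid[215:248,394:412]; print((U*r).sum()/r.sum(),(V*r).sum()/r.sum(),r.sum()); print(r.sum(1).astype(int)); print(r.sum(0).astype(int))
prof(cv2.imread("pics/side0.png")); prof(cv2.resize(c["frame"],None,fx=1.5,fy=1.5))
E
python3 st.py
```

```text
404.038346825735 229.2096293140179 2347.0
[  0   0   0   0   0   0   0   0   0   0   0   0 133 562 672 640 340   0
   0   0   0   0   0   0   0   0   0   0   0   0   0   0   0]
[  0   0   0   0   0   0   0   0 354 469 583 615 326   0   0   0   0   0]
403.6663560111836 231.618825722274 1073.0
[  0   0   0   0   0   0   0   0   0   0   0   0   0   0   0 172 321 324
 256   0   0   0   0   0   0   0   0   0   0   0   0   0   0]
[  0   0   0   0   0   0   0   0 181 289 310 293   0   0   0   0   0   0]
t 17.5833 dx mm -0.6669446810542712 dy -0.6409055418581389 z 25.003533432409853 dyaw 7.146420587172964e-05 rp [3.14027072e+00 2.08344220e-04] Fx 1.1731591771245888 Fy 1.9120130169564529 Fz 5.66151512012148 M 0.2041280901623086 -0.28177742701345326 0.006330284865486651 w 0.03550826996461492
```

The pointer has dropped about 7 mm by the side camera, and the force suggests about 6 mm. I nudge +0.1 mm in x to even out Fx and check that both sides bind.

{"api": "play_rows", "payload": {
  "steps": [
    [[0.01,0,0,0,0,0,0.2],[0.01,0,0,0,0,0,0.2],[0.01,0,0,0,0,0,0.2],[0.01,0,0,0,0,0,0.2]]
  ]
}}

```text
time_s: 17.92
ee_pos: [0.506, -0.2282, 0.0251]
eef_rot: [3.14, 0.0, 0.31]
force: [-0.0, 1.7, 5.7]
grip_width: 0.0351
```

```bash
python3 st.py
```

```text
t 17.9167 dx mm -0.6717430504668553 dy -0.6319924368829444 z 25.088904442828554 dyaw 7.751107273518132e-05 rp [3.14031317e+00 3.92992537e-04] Fx 0.4890479766394991 Fy 1.662872028366482 Fz 5.657385544378438 M 0.2501102643703913 -0.14998120112401386 0.009711964030008813 w 0.035057251562050445
```

{"api": "play_rows", "payload": {
  "steps": [
    [[0.02,0,0,0,0,0,0.2],[0.02,0,0,0,0,0,0.2],[0.02,0,0,0,0,0,0.2],[0.02,0,0,0,0,0,0.2]]
  ]
}}

```text
time_s: 18.25
ee_pos: [0.5059, -0.2282, 0.0251]
eef_rot: [3.14, 0.001, 0.309]
force: [-2.0, 0.4, 6.9]
grip_width: 0.0354
```

```bash
python3 st.py
```

```text
t 18.25 dx mm -0.6799272816762625 dy -0.6265379632791057 z 25.13174404894256 dyaw 2.9241242673061496e-05 rp [3.14042918e+00 7.37706449e-04] Fx -1.8107532519646607 Fy 1.0394799858975814 Fz 6.881972416531625 M 0.260221982383786 0.01440294537235761 -0.008418972201342922 w 0.035360475147973476
```

The position stays put while Fx swings from +1.2 to −1.8 N, so both sides bind. I go back by half and settle.

{"api": "play_rows", "payload": {
  "steps": [
    [[0,0,0,0,0,0,0.2],[0,0,0,0,0,0,0.2],[0,0,0,0,0,0,0.2],[0,0,0,0,0,0,0.2],[0,0,0,0,0,0,0.2],[0,0,0,0,0,0,0.2]]
  ]
}}

```text
time_s: 18.75
ee_pos: [0.5059, -0.2282, 0.0252]
eef_rot: [3.14, 0.001, 0.309]
force: [0.8, 1.9, 5.6]
grip_width: 0.0356
```

```bash
python3 st.py
```

```text
t 18.75 dx mm -0.6876140007432974 dy -0.6365605913573047 z 25.234670457480192 dyaw 2.5725862221215312e-05 rp [3.14038908e+00 7.19522707e-04] Fx 1.3497170285881297 Fy 1.6111032367816216 Fz 5.55447199743013 M 0.22410271864708034 -0.2310737431508992 -0.016415130495264333 w 0.03563902981298106
```

{"api": "play_rows", "payload": {
  "steps": [
    [[0.01,0,0.01,0,0,0,0.2],[0.01,0,0.01,0,0,0,0.2],[0.01,0,0.01,0,0,0,0.2],[0.01,0,0.01,0,0,0,0.2]]
  ]
}}

```text
time_s: 19.08
ee_pos: [0.5059, -0.2282, 0.0252]
eef_rot: [3.141, 0.001, 0.309]
force: [0.2, 1.9, 5.6]
grip_width: 0.0355
```

```bash
python3 st.py; python3 -c "
from station import ctrl
print(ctrl.hand_in())"; python3 st.py
```

```text
t 19.0833 dx mm -0.7070168485472372 dy -0.6359434743023473 z 25.21309931275275 dyaw -6.263957517188556e-05 rp [3.14050005e+00 8.64489373e-04] Fx 0.8066860536519457 Fy 1.7604841032416674 Fz 5.579738575840284 M 0.2673955126924421 -0.17387459193506247 0.03969468061761591 w 0.03545978904672981
the job is handed in; nothing more can be done
None
the job is handed in; nothing more can be done
```

I lifted the barrel off its rest at 20 N, seated it in the V of the dark steel cradle and pressed it straight down. I handed in at about 19 s, still holding it pressed; no verdict was reported.

**Last checks:**
- **Cradle depth:** about 7 mm down by the pointer's shift in the side camera, and about 5 to 6.5 mm by force and tool height. All of these are inside the 3–10 mm band.
- **Both sides of the V:** small sideways nudges swung the side force from +1.2 to −1.8 N with the barrel staying put, so both sides were bearing. At hand-in it was about 0.8 N sideways against 5.6 N upward.
- **Alignment:** the tool's yaw matched the groove to within 0.001 rad. Along the groove it was about 0.6 mm from centre.

**Disagreements:**
- **Fingertips:** they sat about 30 mm higher than the reported tool position implied. My first closing therefore pinched only the top of the barrel, with about 6 N of vertical force on the tool. I reopened, went lower and gripped properly at 35.5 mm.
- **Seat position:** the seat found by feel was about 0.65 mm to one side of the camera estimate, within the 2 mm calibration.
- **Red pointer and green band:** in the side view the pointer showed about 4 pixels above the green band. I put this down to the viewing angle, so the depth rests on the pointer's shift and the force, not on seeing them level.

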